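# Draw the bottom spacer from the magazine and set it on the finishing board

## Robot

A 6-joint arm with a two-finger parallel gripper is mounted at the origin on the work surface. World frame = base frame: x ahead of the robot, y to its left, z up, the work surface at z = 0. Lengths are in mm, angles in rad, forces in N, time in s.
With the tool pointing down it reaches from about 350 to 875 mm from the base axis. Payload 4.2 kg.
Tool frame: the origin (TCP) lies midway between the tips of the shut fingers; the grasp point (between the pads) lies 19 mm behind it (arm.hold_point_z is the z of the grasp point in the tool frame, in mm); z points along the fingers, y is the direction in which the jaws open and shut (so a half turn about z gives the same grasp; the last joint's range is limited). The gripper opens to 85 mm and grips with 20 to 120 N. Pads are 22 mm wide; open, the fingers measure 114 mm over their backs; the gripper's body (76 mm by 85 mm) begins 54 mm behind the grasp point. The pads swing forward as they close: fully open they stand 13 mm farther back than shut.
Start: joints at [1.517, 0.385, 0.008, 0, -1.194, -0.259], TCP at [192.295, 594.661, 231.312] pointing down, gripper open.
Joint ranges: [-3.14, 3.14], [-1.21, 2.06], [-1.07, 1.41], [-3.16, 2.05], [-2.99, -0.16], [-3.1, 3.1]. Speed limits (rad/s): [2.79, 2.79, 3.14, 3.14, 3.14, 3.14].

## Interface

Orientations are given as a unit quaternion [x, y, z, w].
In Python, from bench import sensors, optics, workorder, arm gives the robot as it stands. The module is installed in compiled form; this text tells all that it offers.
- The arm moves only by the tool servo_tool, never from a script. Its argument "deltas" is one flat list of numbers, 7 for each row, row after row: the turn, a rotation vector about the tool's x, y, z in rad, then the shift along the tool's x, y, z in m, then the finger opening in m, from 0 to 0.0854. A call has 1 to 20 rows; each row shifts and turns the commanded pose from where the row before left it, along the tool's axes as they then stand; what a row does not reach is not made up. A row lasts 1/12 s, in which the tool goes at most 41.7 mm and 7.16 degrees, less where a joint would pass 70% of its speed; a pose out of reach is approached as far as the arm can. A call is refused whole if a number of a shift passes 0.0417 or a number of a turn 0.125, either way. A call with a gripper value outside its range is refused whole. The fingers move at their own pace and stop on an object; the grip force is fixed at half the most. Time passes only in rows, so rows that do not move let the fingers close. It gives the time, the measured TCP pose, the force and the opening at its end, in the units of the state.
- sensors.read_state(): the state, without advancing time (a new reading comes with each control period).
- optics.get_image(name): name is "scene" or "top" or "wrist"; returns a dict with "img" (480x640x3 uint8, red, green, blue), "fov_y" (degrees; the focal length in pixels is half the picture's height over the tangent of half this angle, whatever the lens; pixels are square), "cx", "cy" (the principal point, pixels), "distortion" ([k1, k2, p1, p2, k3] as OpenCV has them; the pictures are not rectified), "R" (3x3) and "t" (3): a world point X has camera coordinates R X + t. Camera axes: x right, y down, z forward; pixel columns grow to the right and rows downward; lengths in mm; the calibration is good to about 2 mm. A picture is of the moment at which its call begins. There is no depth.
- workorder.job_done(): hands the job in, once; it reports no verdict.
The state is a dict: "clock": time; "joints": joint angles; "joint_vel": joint speeds; "joint_efforts": joint torques, N m; "position": TCP position; "ee_rot": TCP orientation; "contact_force": force on the tool from outside, world axes, zero at the start; "wrist_torque": the same for the moment, N m; "gripper_width": finger opening in mm.
Only numpy, scipy, OpenCV 4.12 (cv2) and the standard library are available. Lean on these libraries where they do the work, as an engineer would, in place of code of your own. Each camera call takes 0.05 s, during which the arm holds its last target. There are 200 camera calls.

## Task

Take the bottom plywood spacer, the one sticking out of the front slot of the blue magazine, by sliding it out so that the three above it drop down and stay in the magazine. Lay it flat, without dropping it, squarely on the empty yellow outline on the grey board, and let go. Leave the spacer that is already on the board and the roll of tape where they are.

Things in the scene. Friction and masses are not known exactly. Their poses are not given: they have to be found in the camera images.
- spacer_mid (a point): Bottom spacer, loose plywood plate 140 x 56 x 15 mm, 50 to 105 g; point at its centre, x along its length, z up. It starts in the magazine's slot, sticking out 40 to 47 mm past the front face (to the magazine's -x), underside 18 mm over the table with free air beneath the part outside; can be taken from above across its width. It slides freely along the magazine's x.
- spacer2_mid (a point): Same plywood plate as spacer, 140 x 56 x 15 mm; point at its centre, x along its length, z up. Second from the bottom; lies on spacer, drops 15 mm on to the magazine's floor when spacer is drawn out.
- spacer3_mid (a point): Same plywood plate as spacer, 140 x 56 x 15 mm; point at its centre, x along its length, z up. Third from the bottom.
- spacer4_mid (a point): Same plywood plate as spacer, 140 x 56 x 15 mm; point at its centre, x along its length, z up. Top of the stack; its top is 78 mm over the table at the start.
- magazine: Blue open box, fixed, holding the stack: 161 mm along x, 76 mm along y, 74 mm high, inside 145 x 60 mm, floor 18 mm over the table. Origin on the table under its centre. Front face at x = -80.5 mm, roughly towards the robot, with a slot from the floor to 19 mm above it for one spacer, clear once its centre is past x = -151 mm. Windows in the side and back walls.
- outline_mid (a point): Centre of the empty yellow painted outline (148 x 64 mm) on the grey board; x along its length, z up. The board is fixed, 190 mm along x, 200 mm across, 12 mm thick; this point lies on its top. The spacer's length goes along the outline's, either way round.
- bearer_mid (a point): Loose plywood spacer, 140 x 56 x 15 mm, already on the grey board, parallel to the outline, its centre 110 mm to one side of the outline's. Point at its centre. Not to be moved.
- tape_mid (a point): Green roll of tape lying flat between magazine and board, 90 mm across, 36 mm high; point at its centre. Not to be moved.
Things that resemble listed ones, but are neither listed nor needed, are in the scene too. What is shaped like the part that bears spacer4_mid but green or orange is not meant. Leave any pink look-alike of the part that bears spacer_mid alone.

How it is judged (in metres and radians):
On the way:
1. the bottom spacer has been slid clear of the magazine and the other three have dropped and are still in it (x of spacer_mid in the frame of magazine below -0.145 m and x of spacer2_mid in the frame of magazine between -0.015 and 0.015 m and y of spacer2_mid in the frame of magazine between -0.012 and 0.012 m and z of spacer2_mid in the frame of magazine between 0.0205 and 0.0305 m and x of spacer3_mid in the frame of magazine between -0.015 and 0.015 m and y of spacer3_mid in the frame of magazine between -0.012 and 0.012 m and z of spacer3_mid in the frame of magazine between 0.0355 and 0.0455 m and x of spacer4_mid in the frame of magazine between -0.015 and 0.015 m and y of spacer4_mid in the frame of magazine between -0.012 and 0.012 m and z of spacer4_mid in the frame of magazine between 0.0505 and 0.0605 m), for 0.1 s.
At the end, for the whole second after the job is handed in: The spacer lies flat on the yellow outline, centred within 15 mm and aligned within 10 degrees; the other three lie flat in the magazine one thickness lower (5 mm), within 15 mm lengthways and 12 mm sideways of its middle; the spacer already on the board moved under 15 mm (horizontal distance between spacer_mid and outline_mid below 0.015 m and angle between the x axis of spacer_mid and the x axis of outline_mid, either way round below 0.17 rad and angle between spacer_mid's own z axis and vertical below 0.06 rad and z of spacer_mid in the frame of outline_mid between 0.004 and 0.011 m and x of spacer2_mid in the frame of magazine between -0.015 and 0.015 m and y of spacer2_mid in the frame of magazine between -0.012 and 0.012 m and z of spacer2_mid in the frame of magazine between 0.0205 and 0.0305 m and x of spacer3_mid in the frame of magazine between -0.015 and 0.015 m and y of spacer3_mid in the frame of magazine between -0.012 and 0.012 m and z of spacer3_mid in the frame of magazine between 0.0355 and 0.0455 m and x of spacer4_mid in the frame of magazine between -0.015 and 0.015 m and y of spacer4_mid in the frame of magazine between -0.012 and 0.012 m and z of spacer4_mid in the frame of magazine between 0.0505 and 0.0605 m and distance of bearer_mid from where it was at the start of the episode below 0.015 m); the robot touches nothing.
It fails at once if a spacer of the remaining stack is lifted more than 15 mm (z of spacer2_mid in the frame of magazine above 0.0555 m or z of spacer3_mid in the frame of magazine above 0.0705 m or z of spacer4_mid in the frame of magazine above 0.0855 m).
It fails at once if the spacer is dropped from more than 25 mm above the board (contact force between spacer and anything else below 0.001 N and z of spacer_mid in the frame of outline_mid above 0.0325 m).
It fails at once if the spacer already on the board or the tape is shifted by more than 20 mm (distance of any of bearer_mid, tape_mid from where it was at the start of the episode above 0.02 m).
It also fails if it takes over 42 s, if anything falls off the work surface, if the arm or the gripper's body presses on something with over 40 N, if the wrist force passes 120 N, or if a joint passes its speed limit or range.

## Working session

There is one attempt and no reset: what is moved stays moved. The work goes in short steps, Python scripts to look and compute and a tool call to move; the robot and the scene stay as the last step left them, time stands still between calls to the robot, and variables do not carry over. Pictures are saved under pics/ and viewed, about 8 in all and at most 12, crops included, and the job is handed in when it is done.

Besides the shell and the picture viewer there is one more tool, called after ">>>" as a command line: name --argument value ..., lists and objects as JSON in quotes. servo_tool: Moves the arm, as the interface text tells. Its arguments: {"type":"object","properties":{"deltas":{"type":"array","items":{"type":"number"}}},"required":["deltas"]}

```bash
mkdir -p pics; cat > h.py <<'E'
import numpy as np,cv2
from bench import sensors,optics,workorder,arm
def get(n,save=None):
    d=optics.get_image(n)
    d['f']=240/np.tan(np.radians(d['fov_y'])/2)
    d['K']=np.array([[d['f'],0,d['cx']],[0,d['f'],d['cy']],[0,0,1.]])
    d['D']=np.array(d['distortion'],float);d['R']=np.array(d['R']);d['t']=np.array(d['t'],float)
    if save: cv2.imwrite('pics/'+save,cv2.cvtColor(d['img'],cv2.COLOR_RGB2BGR))
    return d
def ray(d,px,z):
    p=cv2.undistortPoints(np.array(px,float).reshape(-1,1,2),d['K'],d['D']).reshape(-1,2)
    v=np.c_[p,np.ones(len(p))]@d['R']; c=-d['R'].T@d['t']
    return c+v*((z-c[2])/v[:,2])[:,None]
def proj(d,X):
    return cv2.projectPoints(np.array(X,float).reshape(-1,3),cv2.Rodrigues(d['R'])[0],d['t'],d['K'],d['D'])[0].reshape(-1,2)
E
python3 - <<'E'
from h import *
a=get('scene','s0.png');b=get('top','t0.png')
print(sensors.read_state(),arm.hold_point_z)
for d in(a,b):print(-d['R'].T@d['t'],d['f'])
E
```

```text
{'clock': 0.1, 'joints': array([ 1.51659497e+00,  3.85467444e-01,  6.76699477e-03, -4.26381951e-04,
       -1.19399546e+00, -2.58638001e-01]), 'joint_vel': array([ 0.00163108, -0.00240751,  0.00457803,  0.00107402,  0.00015763,
       -0.00150632]), 'joint_efforts': array([-2.32892762e-04, -3.93320954e+01,  1.88928616e+01,  4.19782698e+00,
       -2.59996094e-03,  8.54279079e-06]), 'position': array([192.15394073, 594.1837839 , 230.34138622]), 'ee_rot': array([ 9.87778648e-01, -1.55860199e-01, -1.00209148e-04,  9.65051067e-04]), 'contact_force': array([ 0.41291127,  0.77244457, -0.63967187]), 'wrist_torque': array([-0.07638957,  0.02650064, -0.00183296]), 'gripper_width': 85.69178626611254} -18.700000000000003
[ 790.36642665 -525.93393949  508.59488528] 439.4093766746395
[ 281.66715014   25.95997264 1079.96527579] 582.0062910638937
```

View pics/t0.png

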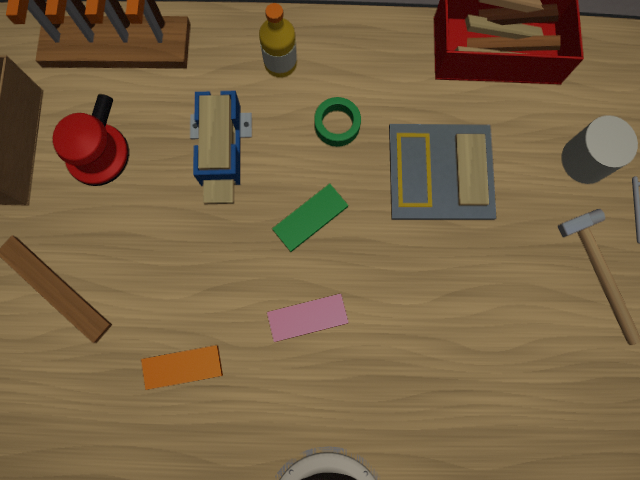

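View pics/s0.png

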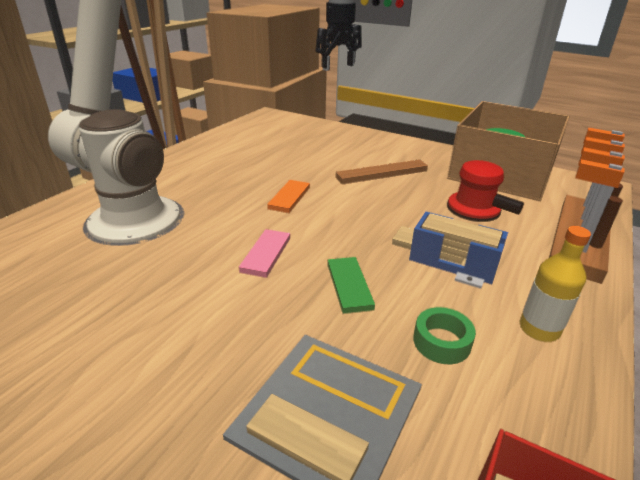

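The top view shows the magazine at about (217,138), with its tab at (218,191). The empty outline is at (414,170), the bearer at (473,169) and the tape at (338,121). These could be mistaken for the spacer:
- green plate at (311,217)
- pink plate at (308,317)
- orange plate at (182,367)
- bearer on the board

My choice is the plywood tab sticking out of the blue magazine at (218,191).

```bash
python3 - <<'E'
from h import *
d=get('top');im=d['img'];hsv=cv2.cvtColor(im,cv2.COLOR_RGB2HSV)
cv2.imwrite('pics/t1.png',cv2.cvtColor(cv2.resize(im[80:215,175:270],None,fx=4.4,fy=4.4,interpolation=cv2.INTER_CUBIC),cv2.COLOR_RGB2BGR))
def rect(m,z,name,off):
    n=cv2.findContours(m,cv2.RETR_EXTERNAL,cv2.CHAIN_APPROX_NONE)[0]
    c=max(n,key=cv2.contourArea).reshape(-1,2)+np.array(off)
    P=ray(d,c,z)[:,:2].astype(np.float32)
    r=cv2.minAreaRect(P);print(name,np.round(r[0],1),np.round(r[1],1),round(r[2],2),len(c))
def win(m,x0,y0,x1,y1):return np.ascontiguousarray(m[y0:y1,x0:x1])
yel=cv2.inRange(hsv,(18,140,100),(32,255,255))
rect(win(yel,390,120,500,225),12,'outline',(390,120))
gry=cv2.inRange(hsv,(95,20,50),(125,110,200))
rect(win(cv2.morphologyEx(gry,cv2.MORPH_CLOSE,np.ones((3,3))),380,115,505,230),12,'board',(380,115))
wood=cv2.inRange(hsv,(12,50,100),(28,139,255))
rect(win(wood,450,130,492,210),27,'bearer',(450,130))
blue=cv2.inRange(hsv,(105,150,40),(120,255,255))
rect(win(blue,180,80,260,210),74,'mag(top z)',(180,80))
rect(win(wood,195,88,238,172),78,'stack',(195,88))
gr=cv2.inRange(hsv,(60,100,40),(85,255,255))
rect(win(gr,305,85,370,155),36,'tape',(305,85))
E
```

```text
outline [ 624.7 -153.8] [146.5  64.1] 1.47 208
board [ 623.7 -208.3] [188.3 198. ] 1.48 862
bearer [ 624.5 -263.7] [139.3  56.4] 1.03 193
mag(top z) [657.  215.9] [177.8  81.8] 2.92 333
stack [674.4 220.3] [152.9  78.5] 1.2 291
tape [711.9  -5.8] [90.7 89.4] 57.53 139
```

View pics/t1.png

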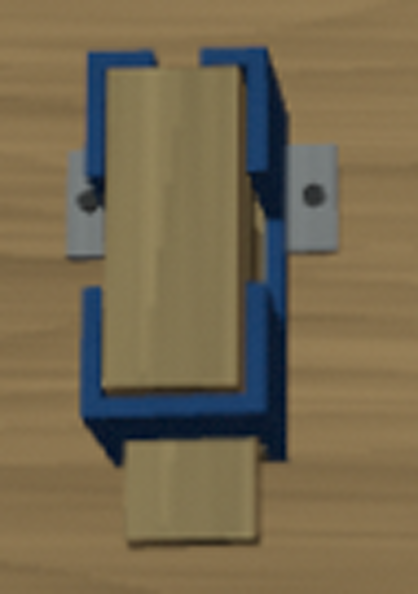

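The close crop shows the plywood tab coming out of the magazine's front slot, with crop corners (126,440), (257,440), (258,541) and (128,543). Three plates sit above it, so the choice is confirmed.

```bash
python3 - <<'E'
from h import *
d=get('top')
def P(l,z):
    q=(np.array(l)+.5)/4.4-.5+np.array([175,80]); return ray(d,q,z)[:,:2]
for n,l,z in (('stack',[(107,67),(240,67),(240,388),(103,387)],78),('mag',[(89,52),(267,48),(267,412),(80,417)],74),('tab',[(126,440),(257,440),(258,541),(128,541)],33)):
    p=P(l,z);m=p.mean(0);ax=p[0]+p[1]-p[2]-p[3]
    print(n,np.round(p,1).tolist(),m.round(1),'yaw',np.arctan2(ax[1],ax[0]).round(3),'L',np.linalg.norm(ax)/2,'W',np.linalg.norm(p[0]-p[1]),np.linalg.norm(p[2]-p[3]))
print(sensors.read_state()['position'])
E
```

```text
stack [[736.5, 252.8], [737.6, 196.9], [597.1, 189.1], [596.3, 245.1]] [666.9 221. ] yaw 0.055 L 140.54775462538285 W 55.97693070152683 56.08737221300256
mag [[745.0, 261.8], [748.2, 186.6], [588.4, 178.1], [584.6, 254.6]] [666.5 220.3] yaw 0.049 L 160.3314950426303 W 75.27178243778255 76.6217863322879
tab [[587.2, 243.7], [588.4, 187.9], [544.3, 185.3], [543.1, 240.1]] [565.8 214.3] yaw 0.071 L 44.204794422779926 W 55.75524401091187 54.893977520981025
[192.20071933 594.34218692 230.65054483]
```

>>> servo_tool --deltas '[0, 0, -0.122, 0, 0, 0, 0.085, 0, 0, -0.122, 0, 0, 0, 0.085, 0, 0, -0.121, 0, 0, 0, 0.085, 0, 0, 0, 0.0217, 0.0249, 0.005, 0.085, 0, 0, 0, 0.0217, 0.0249, 0.005, 0.085, 0, 0, 0, 0.0217, 0.0249, 0.005, 0.085, 0, 0, 0, 0.0217, 0.0249, 0.005, 0.085, 0, 0, 0, 0.0217, 0.0249, 0.005, 0.085, 0, 0, 0, 0.0217, 0.0249, 0.005, 0.085, 0, 0, 0, 0.0217, 0.0249, 0.005, 0.085, 0, 0, 0, 0.0217, 0.0249, 0.005, 0.085, 0, 0, 0, 0.0217, 0.0249, 0.005, 0.085, 0, 0, 0, 0.0217, 0.0249, 0.005, 0.085, 0, 0, 0, 0.0217, 0.0249, 0.005, 0.085, 0, 0, 0, 0.0217, 0.0249, 0.005, 0.085, 0, 0, 0, 0.0217, 0.0249, 0.005, 0.085, 0, 0, 0, 0.0217, 0.0249, 0.005, 0.085, 0, 0, 0, 0.0217, 0.0249, 0.005, 0.085, 0, 0, 0, 0.0217, 0.0249, 0.005, 0.085, 0, 0, 0, 0, 0, 0, 0.085]'

```text
clock: 1.87
position: [562.1, 210.9, 149.6]
ee_rot: [1.0, 0.023, -0.001, 0.001]
contact_force: [-1.1, 0.5, 0.3]
gripper_width: 85.0
```

```bash
cat >> h.py <<'E'
def goal(x,y,z,yaw):
    from scipy.spatial.transform import Rotation as R
    s=sensors.read_state();M=R.from_quat(s['ee_rot']).as_matrix()
    c,n=np.cos(yaw),np.sin(yaw)
    T=np.array([[c,n,0],[n,-c,0],[0,0,-1]]).T
    rv=R.from_matrix(M.T@T).as_rotvec()
    print('t',s['clock'],'pos',s['position'].round(1),'F',s['contact_force'].round(1),'w',round(s['gripper_width'],1),'turn',rv.round(4),'shift after turn',(T.T@(np.array([x,y,z])-s['position'])).round(1),'now',(M.T@(np.array([x,y,z])-s['position'])).round(1))
E
python3 - <<'E'
from h import *
goal(560,214,16,.052)
d=get('wrist','w0.png')
print(proj(d,[(543.5,241.5,33),(543.5,185.5,33),(560,214,33),(586,244,33),(586,188,33)]).round(0).tolist())
E
```

```text
t 1.8667 pos [562.1 210.9 149.6] F [-1.1  0.5  0.3] w 85.0 turn [ 0.0018  0.0017 -0.0053] shift after turn [ -1.9  -3.2 133.6] now [ -1.7  -3.4 133.6]
[[279.0, 260.0], [366.0, 264.0], [323.0, 238.0], [276.0, 195.0], [367.0, 199.0]]
```

View pics/w0.png

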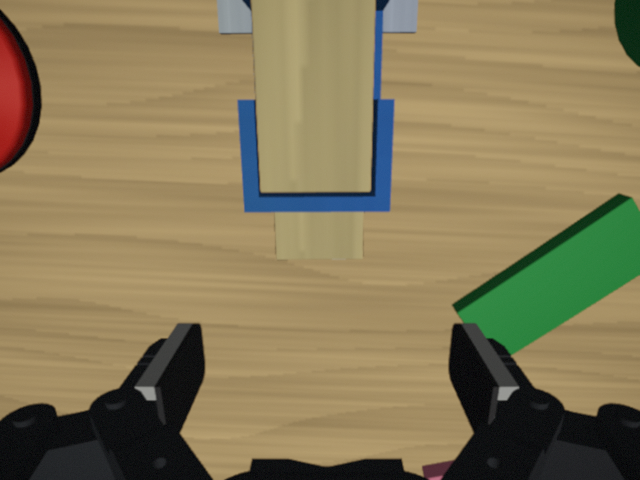

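The tab's near corners are at (276,259) and (363,258), about 3 px left of the prediction, so its centre is about 2 mm further in +y. The green plate is clear of the path. I'll check how the camera sits relative to the tool, then descend.

```bash
python3 - <<'E'
from h import *
d=get('wrist');print((-d['R'].T@d['t']).round(1));goal(561,215,16,.052)
E
```

```text
[640.4 217.4 293.6]
t 1.9667 pos [560.2 213.6 150.5] F [-0.7  0.5  0.1] w 85.0 turn [ 0.0007  0.0013 -0.0026] shift after turn [  0.9  -1.4 134.5] now [  1.   -1.5 134.5]
```

>>> servo_tool --deltas '[0, 0, 0, 0.001, -0.0015, 0.02, 0.085, 0, 0, 0, 0, 0, 0.02, 0.085, 0, 0, 0, 0, 0, 0.02, 0.085, 0, 0, 0, 0, 0, 0.02, 0.085, 0, 0, 0, 0, 0, 0.02, 0.085, 0, 0, 0, 0, 0, 0.02, 0.085, 0, 0, 0, 0, 0, 0.0145, 0.085, 0, 0, 0, 0, 0, 0, 0.085, 0, 0, 0, 0, 0, 0, 0.085, 0, 0, 0, 0, 0, 0, 0.085]'

```text
clock: 2.8
position: [561.2, 217.6, 18.0]
ee_rot: [1.0, 0.027, 0.001, -0.0]
contact_force: [-0.5, 0.2, 0.7]
gripper_width: 85.3
```

```bash
python3 - <<'E'
from h import *
goal(561,215,16,.052)
E
```

```text
t 2.8 pos [561.2 217.6  18. ] F [-0.5  0.2  0.7] w 85.3 turn [-0.0008 -0.0019  0.0017] shift after turn [-0.3  2.5  2. ] now [-0.3  2.5  2. ]
```

>>> servo_tool --deltas '[0, 0, 0, 0, 0.001, 0.001, 0.07, 0, 0, 0, 0, 0, 0, 0.06, 0, 0, 0, 0, 0, 0, 0.04, 0, 0, 0, 0, 0, 0, 0.02, 0, 0, 0, 0, 0, 0, 0, 0, 0, 0, 0, 0, 0, 0, 0, 0, 0, 0, 0, 0, 0, 0, 0, 0, 0, 0, 0, 0]'

```text
clock: 3.47
position: [561.3, 215.8, 17.3]
ee_rot: [1.0, 0.026, 0.001, -0.0]
contact_force: [-1.8, -0.2, 6.4]
gripper_width: 54.6
```

```bash
python3 - <<'E'
from h import *
goal(561,215,16,.052)
d=get('scene');im=d['img'][190:290,370:520]
w=get('wrist')['img'][150:480,120:520]
cv2.imwrite('pics/c1.png',cv2.cvtColor(np.vstack([cv2.resize(im,(600,400),interpolation=cv2.INTER_CUBIC)]),cv2.COLOR_RGB2BGR))
E
```

```text
t 3.4667 pos [561.3 215.8  17.3] F [-1.8 -0.2  6.4] w 54.6 turn [-0.0008 -0.0016  0.0004] shift after turn [-0.3  0.8  1.3] now [-0.3  0.8  1.3]
```

View pics/c1.png

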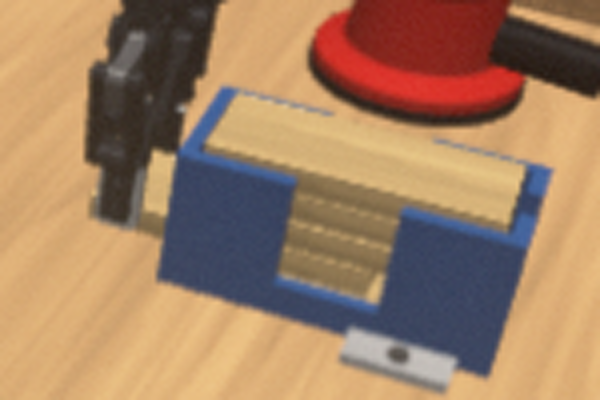

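The fingers have closed on the tab, with the tips about level with its underside at crop (115,215). The width reads 54.6 mm. Next I'll pull along the magazine's −x.

>>> servo_tool --deltas '[0, 0, 0, -0.004, 0, 0, 0, 0, 0, 0, -0.008, 0, 0, 0, 0, 0, 0, -0.008, 0, 0, 0, 0, 0, 0, -0.008, 0, 0, 0, 0, 0, 0, -0.008, 0, 0, 0, 0, 0, 0, -0.008, 0, 0, 0, 0, 0, 0, -0.008, 0, 0, 0]'

```text
clock: 4.15
position: [508.3, 213.0, 16.2]
ee_rot: [1.0, 0.026, 0.001, -0.0]
contact_force: [3.1, 0.7, 2.9]
gripper_width: 54.7
```

>>> servo_tool --deltas '[0, 0, 0, -0.008, 0, 0, 0, 0, 0, 0, -0.008, 0, 0, 0, 0, 0, 0, -0.008, 0, 0, 0, 0, 0, 0, -0.008, 0, 0, 0, 0, 0, 0, -0.008, 0, 0, 0, 0, 0, 0, -0.008, 0, 0, 0, 0, 0, 0, -0.008, 0, 0, 0, 0, 0, 0, -0.008, 0, 0, 0, 0, 0, 0, 0, 0, 0, 0, 0, 0, 0, 0, 0, 0, 0]'

```text
clock: 4.98
position: [443.9, 208.9, 15.4]
ee_rot: [1.0, 0.026, -0.001, 0.001]
contact_force: [0.5, -0.4, -1.2]
gripper_width: 54.4
```

```bash
python3 - <<'E'
from h import *
goal(561,215,16,.052)
a=get('scene')['img'][180:290,340:520];b=get('wrist')['img']
cv2.imwrite('pics/c2.png',cv2.cvtColor(np.hstack([cv2.resize(a,(450,275)),cv2.resize(b,(350,275))]),cv2.COLOR_RGB2BGR))
E
```

```text
t 4.9833 pos [443.9 208.9  15.4] F [ 0.5 -0.4 -1.2] w 54.4 turn [0.0013 0.0017 0.0007] shift after turn [117.3   0.   -0.6] now [ 1.173e+02  1.000e-01 -8.000e-01]
```

View pics/c2.png

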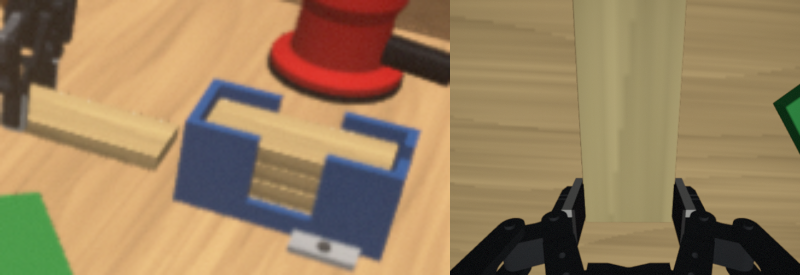

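The spacer is out of the magazine and level in the jaws, and the three others have dropped one layer. I'll lift it and carry it over.

>>> servo_tool --deltas '[0, 0, 0, 0, 0, -0.007, 0, 0, 0, 0, 0, 0, -0.014, 0, 0, 0, 0, 0, 0, -0.014, 0, 0, 0, 0, 0, 0, -0.014, 0, 0, 0, 0, 0, 0, -0.014, 0, 0, 0, 0.026, 0, 0, -0.007, 0]'

```text
clock: 5.58
position: [446.0, 210.0, 88.0]
ee_rot: [1.0, 0.013, 0.001, -0.001]
contact_force: [-0.9, 0.0, -0.4]
gripper_width: 54.5
```

>>> servo_tool --deltas '[0, 0, 0, 0.005, 0.015, 0, 0, 0, 0, 0, 0.0085, 0.0262, 0, 0, 0, 0, 0, 0.0085, 0.0262, 0, 0, 0, 0, 0, 0.0085, 0.0262, 0, 0, 0, 0, 0, 0.0085, 0.0262, 0, 0, 0, 0, 0, 0.0085, 0.0262, 0, 0, 0, 0, 0, 0.0085, 0.0262, 0, 0, 0, 0, 0, 0.0085, 0.0262, 0, 0, 0, 0, 0, 0.0085, 0.0262, 0, 0, 0, 0, 0, 0.0085, 0.0262, 0, 0, 0, 0, 0, 0.0085, 0.0262, 0, 0, 0, 0, 0, 0.0085, 0.0262, 0, 0, 0, 0, 0, 0.0085, 0.0262, 0, 0, 0, 0, 0, 0.0085, 0.0262, 0, 0, 0, 0, 0, 0.002, 0.0112, 0, 0, 0, 0, 0, 0, 0, 0, 0, 0, 0, 0, 0, 0, 0, 0, 0, 0, 0, 0, 0, 0, 0]'

```text
clock: 7.08
position: [571.5, -153.5, 85.8]
ee_rot: [1.0, 0.013, -0.0, -0.0]
contact_force: [0.4, -0.2, -1.5]
gripper_width: 54.0
```

```bash
python3 - <<'E'
from h import *
goal(571,-155,16,.026)
a=get('top')['img'][100:240,370:510];b=get('wrist')['img']
cv2.imwrite('pics/c3.png',cv2.cvtColor(np.hstack([cv2.resize(a,(360,360),interpolation=cv2.INTER_CUBIC),cv2.resize(b,(440,360))[:, :]]),cv2.COLOR_RGB2BGR))
E
```

```text
t 7.0833 pos [ 571.5 -153.5   85.8] F [ 0.4 -0.2 -1.5] w 54.0 turn [-0.0003  0.0006  0.0004] shift after turn [-0.6  1.4 69.8] now [-0.5  1.5 69.8]
```

View pics/c3.png

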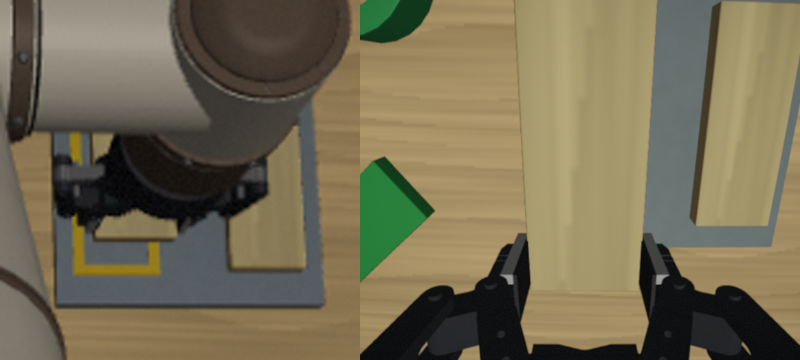

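```bash
python3 - <<'E'
from h import *
w=get('wrist');t=get('top')
s=sensors.read_state();print(s['position'])
z=s['position'][2]+16.5
P=ray(w,[(244,387),(412,389)],z);print('wrist',P.round(1),P.mean(0))
Q=ray(t,np.array([(95,238),(178,239)])/2.571+np.array([370,100]),z);print('top',Q.round(1),Q.mean(0))
g=cv2.cvtColor(w['img'],cv2.COLOR_RGB2HSV)
for r in (20,120,220,300): 
    P=None; row=w['img'][r].astype(int).sum(1); e=np.abs(np.diff(cv2.GaussianBlur(row.astype(np.float32).reshape(1,-1),(5,1),0)[0]))
    l=200+e[200:280].argmax(); q=370+e[370:450].argmax(); A=ray(w,[(l,r),(q,r)],z); print(r,l,q,A.round(1).tolist(),A.mean(0).round(1))
E
```

```text
[ 571.9078976  -153.16622064   86.02832516]
wrist [[ 555.7 -123.6  102.5]
 [ 556.6 -182.6  102.5]] [ 556.16108507 -153.1119347   102.52832516]
top [[ 552.3 -126.3  102.5]
 [ 553.2 -183.   102.5]] [ 552.75820283 -154.66698901  102.52832516]
20 223 430 [[671.8, -121.5, 102.5], [673.4, -177.0, 102.5]] [ 672.6 -149.3  102.5]
120 229 423 [[645.8, -122.2, 102.5], [647.4, -177.5, 102.5]] [ 646.6 -149.9  102.5]
220 235 417 [[616.3, -122.8, 102.5], [617.8, -178.5, 102.5]] [ 617.1 -150.7  102.5]
300 242 411 [[589.4, -124.1, 102.5], [590.9, -179.1, 102.5]] [ 590.2 -151.6  102.5]
```

The top view shows the held spacer over the outline, with its near end at x≈554 mm, so its centre is at about 624.5 mm. From the wrist edges the centre is y≈−151 and the yaw ≈0.027, so it needs about 2 mm towards −y.

>>> servo_tool --deltas '[0, 0, 0, 0, 0.002, 0.007, 0, 0, 0, 0, 0, 0, 0.014, 0, 0, 0, 0, 0, 0, 0.014, 0, 0, 0, 0, 0, 0, 0.014, 0, 0, 0, 0, 0, 0, 0.012, 0, 0, 0, 0, 0, 0, 0.008, 0, 0, 0, 0, 0, 0, 0, 0, 0, 0, 0, 0, 0, 0, 0]'

```text
clock: 7.95
position: [571.9, -156.0, 16.4]
ee_rot: [1.0, 0.013, -0.0, 0.0]
contact_force: [0.2, 0.1, -1.2]
gripper_width: 54.6
```

>>> servo_tool --deltas '[0, 0, 0, 0, 0, 0.002, 0, 0, 0, 0, 0, 0, 0.001, 0, 0, 0, 0, 0, 0, 0, 0]'

```text
clock: 8.2
position: [572.4, -156.2, 14.3]
ee_rot: [1.0, 0.013, 0.0, 0.0]
contact_force: [0.4, -1.2, -1.5]
gripper_width: 54.1
```

>>> servo_tool --deltas '[0, 0, 0, 0, 0, 0.001, 0, 0, 0, 0, 0, 0, 0.001, 0, 0, 0, 0, 0, 0, 0, 0]'

```text
clock: 8.45
position: [572.0, -156.2, 11.8]
ee_rot: [1.0, 0.013, 0.0, -0.0]
contact_force: [0.3, -0.0, 0.1]
gripper_width: 54.2
```

>>> servo_tool --deltas '[0, 0, 0, 0, 0, 0.001, 0, 0, 0, 0, 0, 0, 0, 0]'

```text
clock: 8.62
position: [572.2, -156.2, 11.4]
ee_rot: [1.0, 0.013, 0.0, 0.0]
contact_force: [-1.4, -0.6, 3.0]
gripper_width: 54.7
```

Contact is felt: 3 N upward at TCP z≈11.4, where it should be. I'll check the position before letting go.

```bash
python3 - <<'E'
from h import *
w=get('wrist','w4.png');print(sensors.read_state()['position'],sensors.read_state()['contact_force'])
o=ray(w,[(0,0)],12)
c,s=np.cos(.026),np.sin(.026)
def box(L,W,z):return [(624.7+a*L/2*c-b*W/2*s,-153.8+a*L/2*s+b*W/2*c,z) for a,b in((1,1),(1,-1),(-1,-1),(-1,1))]
im=cv2.cvtColor(w['img'],cv2.COLOR_RGB2BGR)
for B,col in((box(140,56,27),(0,0,255)),):
    cv2.polylines(im,[proj(w,B).astype(np.int32)],1,col,1)
cv2.imwrite('pics/w4.png',im)
E
```

```text
[ 572.25550759 -156.23197799   11.35655551] [-1.41258931  0.48079222  3.03846598]
```

View pics/w4.png

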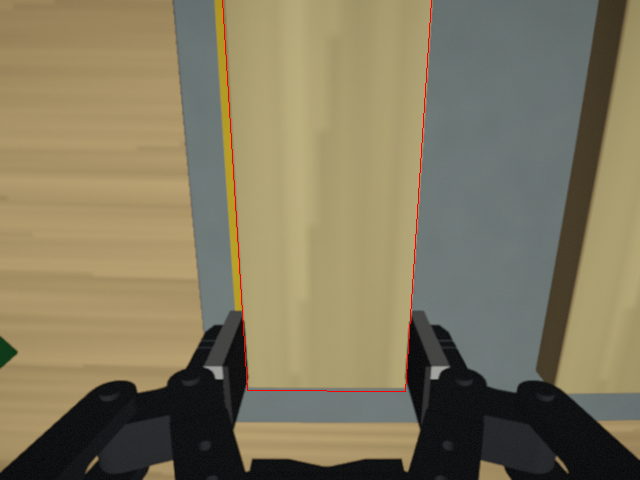

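The spacer's edges match the target box (drawn in red) to a few pixels: near end at row 390, sides at columns 247 and 406. A strip of the yellow outline still shows on the left, so any offset is only 1–3 mm, well inside the 15 mm allowed. Releasing now.

>>> servo_tool --deltas '[0, 0, 0, 0, 0, 0, 0.06, 0, 0, 0, 0, 0, 0, 0.068, 0, 0, 0, 0, 0, 0, 0.072, 0, 0, 0, 0, 0, 0, 0.072, 0, 0, 0, 0, 0, 0, 0.072, 0, 0, 0, 0, 0, -0.005, 0.072, 0, 0, 0, 0, 0, -0.01, 0.072, 0, 0, 0, 0, 0, -0.02, 0.072, 0, 0, 0, 0, 0, -0.03, 0.072, 0, 0, 0, 0, 0, -0.03, 0.072, 0, 0, 0, 0, 0, -0.03, 0.072, 0, 0, 0, -0.03, 0.03, 0, 0.072, 0, 0, 0, -0.03, 0.03, 0, 0.072, 0, 0, 0, -0.03, 0.03, 0, 0.072, 0, 0, 0, -0.03, 0.03, 0, 0.072, 0, 0, 0, -0.03, 0.03, 0, 0.072, 0, 0, 0, -0.03, 0.03, 0, 0.072, 0, 0, 0, 0, 0, 0, 0.072, 0, 0, 0, 0, 0, 0, 0.072]'

```text
clock: 10.25
position: [398.6, -339.0, 136.9]
ee_rot: [1.0, 0.011, 0.001, 0.0]
contact_force: [0.2, -0.1, -0.7]
gripper_width: 71.9
```

```bash
python3 - <<'E'
from h import *
goal(571,-155,16,.026)
t=get('top','t9.png')
E
```

```text
t 10.25 pos [ 398.6 -339.   136.9] F [ 0.2 -0.1 -0.7] w 71.9 turn [ 0.0007 -0.0013 -0.0038] shift after turn [ 177.2 -179.5  120.9] now [ 176.3 -180.2  121. ]
```

View pics/t9.png

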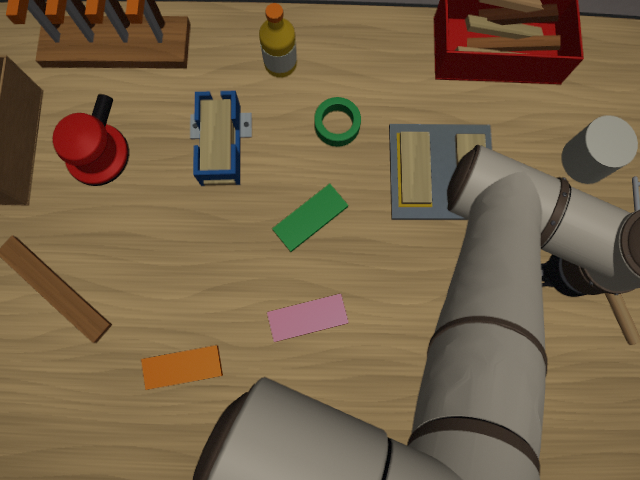

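The placed spacer lies at (415,168) inside the yellow outline. The stack in the magazine is lower, the tape hasn't moved, and the gripper is clear. One measurement remains before handing in.

```bash
python3 - <<'E'
from h import *
t=get('top');hsv=cv2.cvtColor(t['img'],cv2.COLOR_RGB2HSV)
m=cv2.inRange(hsv,(12,50,90),(28,139,255));m[:, :394]=0;m[:,440:]=0;m[:122]=0;m[216:]=0
m=cv2.morphologyEx(m,cv2.MORPH_OPEN,np.ones((5,5)))
c=max(cv2.findContours(m,0,1)[0],key=cv2.contourArea).reshape(-1,2)
print('spacer',cv2.minAreaRect(ray(t,c,27)[:,:2].astype(np.float32)))
m=cv2.inRange(hsv,(60,100,40),(85,255,255));m[:,:305]=0;m[:,370:]=0;m[155:]=0
c=max(cv2.findContours(m,0,1)[0],key=cv2.contourArea).reshape(-1,2)
print('tape',cv2.minAreaRect(ray(t,c,36)[:,:2].astype(np.float32))[0])
E
```

```text
spacer ((625.80029296875, -155.2777557373047), (137.189208984375, 55.849037170410156), 1.112789273262024)
tape (710.86279296875, -6.059478759765625)
```

```bash
python3 -c "
from h import *
workorder.job_done()"
```

```text
the job is handed in; nothing more can be done
```

I slid the bottom spacer out of the magazine, laid it flat on the yellow outline, let go and handed the job in at about 10 s on the robot clock. Handing in gives no verdict.

- **Placed spacer:** the last top-view measurement puts its centre at (625.8, −155.3) mm. The outline's centre is at (624.7, −153.8) mm, so it is about 2 mm off. It is aligned within about 0.5°.
- **Putting down:** it touched the board at about 3 N before I opened the fingers, so it was not dropped.
- **Stack:** the pictures show the other three spacers dropped one layer and still in the magazine. I checked this by eye only and did not measure their positions.
- **Tape:** it measured within about 1 mm of its starting place.
- **Spacer already on the board:** the arm partly hid it in the last picture, so I did not re-measure it. The wrist camera showed the gripper clear of it, and I felt no sideways force.
- **Disagreement:** the wrist and top cameras differed by 2–3 mm on the spacer's position, well inside the 15 mm allowed. No check failed.

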